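# Lay out the bench chisels on the chisel rest by blade width

### The arm

A 6-joint arm with a two-finger parallel gripper is mounted at the origin on the work surface. World frame = base frame: x ahead of the robot, y to its left, z up, the work surface at z = 0. Lengths are in mm, angles in degrees, forces in N, time in s.
With the tool pointing down it reaches from about 325 to 925 mm from the base axis. Payload 3.1 kg.
Tool frame: the origin (TCP) lies between the finger pads, 19 mm behind the fingertips; this is the grasp point; z points along the fingers, y is the line along which they close (so a half turn about z gives the same grasp; the last joint's range is limited). The gripper opens to 85 mm and grips with 20 to 120 N. Pads are 22 mm wide; open, the fingers measure 114 mm over their backs; the gripper's body (76 mm by 85 mm) begins 54 mm behind the grasp point. The pads swing forward as they close: fully open they stand 13 mm farther back than shut.
Start: joints at [-78.85, 12.427, 92.441, -0, 75.132, -6.429], TCP at [188.777, -595.821, 250] pointing down, gripper open.
Joint ranges: [-157.48, 157.48], [-44.54, 120.13], [17.64, 146.25], [-64.5, 244.5], [7.68, 150.69], [-147.95, 147.95]. Speed limits (degrees/s): [159.86, 159.86, 180, 180, 180, 180].

### API

Orientations are given as [roll, pitch, yaw] about the fixed x, y, z axes, in that order (R = Rz(yaw) Ry(pitch) Rx(roll)).
In Python, from station import * gives the robot as it stands. Calls block until the motion is done:
- goto(position, orientation): joint-space move of the TCP to a pose.
- move_l(position, attitude=None, speed=150): straight line of the TCP; attitude=None keeps the orientation; speed is the mean speed in mm/s.
- move_j(angles): joint-space move.
- grip(opening, squeeze=None): finger opening in mm; squeeze is the grip in N (None keeps the last); returns when the fingers have stopped.
- wait(seconds).
- solve_ik(position, orientation): joint angles nearest the present ones, or None.
- get_obs(): the state.
- get_image(name): name is "scene" or "top" or "wrist"; returns the picture (400x640x3 uint8, red, green, blue); there is no depth.
- get_calibration(name): a dict with "fx", "fy", "cx", "cy" (pixels), "D" ([k1, k2, p1, p2, k3] as OpenCV has them; the pictures are not rectified), "R" (3x3) and "t" (3): a world point X has camera coordinates R X + t; the wrist camera has in their place "mount" (4x4, takes a point from camera to tool coordinates, whose origin is the TCP and whose axes are the flange's). Camera axes: x right, y down, z forward; pixel columns grow to the right and rows downward; lengths in mm; the calibration is good to about 2 mm. A picture is of the moment at which its call begins: read the wrist's pose just before it. get_calibration takes no time and is no camera call.
A pose or a line that the arm cannot do raises Unreachable and nothing moves.
- sign_off(): hands the job in; it is judged then, once.
Trained networks look in the newest picture that a camera, given by its name, has taken for a name from the list of things; names that differ only in an ending like _2 or _b are one class to them, and where a whole thing is asked for, a point or a joint stands for the part that bears it (a point fixed in the world has none). Each returns a list of dicts, best first, with "score" (0 to 1); they miss things now and then, are a little off and sometimes report something else, mostly with a low value. They report only what shows in the picture. A call takes as long as a camera call. They do not tell look-alikes from the thing itself.
- spot_in(name, camera): "extent" ([centre column, centre row, width, height] in pixels, round what is visible of it).
- regions_of(name, camera): "region" (400x640 bool, what is visible of it) and "extent" ([centre column, centre row, width, height] in pixels, round what is visible of it).
The state is a dict: "t": time; "joint_pos": joint angles; "qvel": joint speeds; "effort": joint torques, N m; "tcp_pos": TCP position; "ee_rot": TCP orientation; "wrist_force": force on the tool from outside, world axes, zero at the start; "moment": the same for the moment, N m; "grip_width": finger opening in mm; "grip_force": force on a finger pad.
Only numpy, scipy, OpenCV 4.12 (cv2) and the standard library are available. Lean on these libraries where they do the work, as an engineer would, in place of code of your own. Each camera call takes 0.05 s, during which the arm holds its last target. There are 200 camera calls.

### The job

Lay the four bench chisels out on the wooden chisel rest for sharpening, one to a notch in order of blade width: the widest in the notch nearest the oilstone, then narrower and narrower, the narrowest in the notch farthest from it. Each chisel lies flat back down and square across the rest, blade pointing away from you on the plain rail, handle down in the notch with its butt standing a finger's breadth (about 15 mm) out past the notched rail. Set them down without dropping them, and leave the oilstone and the block plane where they are.

Things in the scene. Friction and masses are not known exactly. Their poses are not given: they have to be found in the camera images.
- chisel_a: Bench chisel, the narrowest: steel blade 8 mm wide, pale octagonal wooden handle 28 mm over flats; 198 mm long. Lies flat back down. Origin: underside at the grip point on the handle (z = 0 on the bench); x to the cutting edge (130 mm ahead; butt 68 mm behind), z up. Handle axis 15 mm, top 29 mm above the origin; grip there across y, TCP 22 mm up. About 120 g, balance 20 to 60 mm ahead.
- chisel_b: Bench chisel, the second narrowest: steel blade 16 mm wide, pale octagonal wooden handle 28 mm over flats; 198 mm long. Lies flat back down. Origin: underside at the grip point on the handle (z = 0 on the bench); x to the cutting edge (130 mm ahead; butt 68 mm behind), z up. Handle axis 15 mm, top 29 mm above the origin; grip there across y, TCP 22 mm up. About 135 g, balance 20 to 60 mm ahead.
- chisel_c: Bench chisel, the second widest: steel blade 26 mm wide, pale octagonal wooden handle 28 mm over flats; 198 mm long. Lies flat back down. Origin: underside at the grip point on the handle (z = 0 on the bench); x to the cutting edge (130 mm ahead; butt 68 mm behind), z up. Handle axis 15 mm, top 29 mm above the origin; grip there across y, TCP 22 mm up. About 165 g, balance 20 to 60 mm ahead.
- chisel_d: Bench chisel, the widest: steel blade 38 mm wide, pale octagonal wooden handle 28 mm over flats; 198 mm long. Lies flat back down. Origin: underside at the grip point on the handle (z = 0 on the bench); x to the cutting edge (130 mm ahead; butt 68 mm behind), z up. Handle axis 15 mm, top 29 mm above the origin; grip there across y, TCP 22 mm up. About 200 g, balance 20 to 60 mm ahead.
- rest: Fixed chisel rest, 318 mm (y): notched handle rail 16 mm thick at x = 0, robot side; plain blade rail at x = 135 to 155 mm, 43 mm high. Origin on the bench under the notched rail's middle. Notches at y = -97.5, -32.5, 32.5, 97.5 mm: floor 44 mm up, 38 wide; top 58 mm up, 52 wide. A seated chisel's origin is at x = 45, z = 42 mm here, its x along the rest's x. Room for fingers between the rails.
- oilstone: Loose sharpening stone, brown over grey, on a dark wooden base: 80 x 216 mm, 40 mm high, 0.9 kg. Lies beyond the +y or the -y end of the rest (it differs between starts), its length roughly in line with the rails. Origin: centre of the underside, y along its length.
- block_plane: Loose block plane, black with a steel blade and brass knob, 165 x 50 mm, about 48 mm high, beyond the other end of the rest. Origin: centre of the underside. A bystander; a mallet and a spokeshave, under 60 mm high, lie farther off on the far side of the bench, clear of the work.
There are look-alikes about, which are no part of the job. What is shaped like the oilstone but green or red is not meant.

How it is judged:
By the outcome, as a careful person would: the job done as asked, in the order asked, and still so for the second after the job is handed in, with the robot touching nothing.
It also fails if it takes over 104 s, if anything falls off the work surface, if the arm or the gripper's body presses on something with over 40 N, if the wrist force passes 120 N, or if a joint passes its speed limit or range.

## Working session

There is one attempt and no reset: what is moved stays moved. The work goes in short steps, each a Python script; the robot and the scene stay as the last script left them, time stands still between calls to the robot, and variables do not carry over. Pictures are saved under pics/ and viewed, at most 14 in all, crops included, and the job is handed in when it is done.

```bash
ls; mkdir -p pics
python3 - <<'E'
from station import *
import cv2,numpy as np
for n in ("top","scene"):
    im=get_image(n); cv2.imwrite(f"pics/{n}0.png",im[:,:,::-1])
    c=get_calibration(n); print(n,{k:np.round(v,3).tolist() for k,v in c.items()})
    for o in ("chisel_a","rest","oilstone","block_plane"):
        print(o,[(np.round(d["extent"],1).tolist(),round(d["score"],2)) for d in spot_in(o,n)])
print(get_calibration("wrist"),get_obs())
E
```

```text
pics
top {'fx': 412.964, 'fy': 412.964, 'cx': 319.215, 'cy': 206.348, 'D': [-0.007, 0.0, 0.0, 0.0, 0.0], 'R': [[-0.022, -0.999, -0.024], [-0.993, 0.025, -0.115], [0.115, 0.021, -0.993]], 't': [-47.991, 453.645, 1402.231]}
chisel_a [([210.6, 213.2, 15.6, 52.5], 0.85), ([270.4, 208.6, 10.1, 55.9], 0.68), ([394.1, 214.6, 10.9, 51.6], 0.59)]
rest [([294.1, 136.4, 93.1, 57.4], 0.89)]
oilstone [([376.1, 144.1, 60.1, 26.7], 0.86), ([447.0, 211.8, 65.4, 43.5], 0.84), ([393.3, 287.0, 30.0, 61.3], 0.8)]
block_plane [([209.4, 138.3, 47.1, 17.6], 0.78)]
scene {'fx': 478.297, 'fy': 478.297, 'cx': 316.183, 'cy': 209.511, 'D': [-0.002, 0.0, 0.0, 0.0, 0.0], 'R': [[0.229, 0.973, 0.006], [0.712, -0.163, -0.683], [-0.664, 0.16, -0.73]], 't': [-48.891, -312.728, 1834.289]}
chisel_a [([303.7, 215.6, 10.0, 55.9], 0.72), ([369.9, 202.6, 29.5, 49.5], 0.67), ([428.9, 192.5, 26.0, 50.8], 0.61), ([236.4, 220.8, 14.8, 50.8], 0.52)]
rest [([366.5, 270.9, 129.0, 71.7], 0.85)]
oilstone [([261.2, 281.6, 76.4, 47.0], 0.75), ([232.9, 165.9, 35.1, 46.9], 0.69), ([175.7, 230.9, 80.4, 46.9], 0.64)]
block_plane [([465.2,
[... 576 characters left out ...]
  1.00000000e+00]])} {'t': 0.5, 'joint_pos': array([-7.88504179e+01,  1.24273505e+01,  9.24424066e+01, -5.03592486e-05,
        7.51307296e+01, -6.42807015e+00]), 'qvel': array([ 0.02066248, -0.15314664, -0.06859029,  0.0853534 ,  0.06682723,
        0.014288  ]), 'effort': array([ 4.92128493e-04, -3.96395552e+01, -3.03836811e+01, -1.69985092e-04,
        2.25360105e-03, -7.00488755e-06]), 'tcp_pos': array([ 188.77622888, -595.8153295 ,  249.98863337]), 'ee_rot': array([-1.79999511e+02, -6.12087338e-06,  1.75776651e+01]), 'wrist_force': array([-0.95649238, -0.01594807, -0.1969555 ]), 'moment': array([-0.03454169,  0.00697554, -0.02727923]), 'grip_force': 0.0, 'grip_width': 85.49783009208988}
```

Run:
```python
import cv2
a=cv2.imread("pics/top0.png")[90:330,170:490]; cv2.imwrite("pics/top0c.png",cv2.resize(a,(800,600),interpolation=cv2.INTER_CUBIC))
```

```text
(no output)
```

View pics/top0c.png

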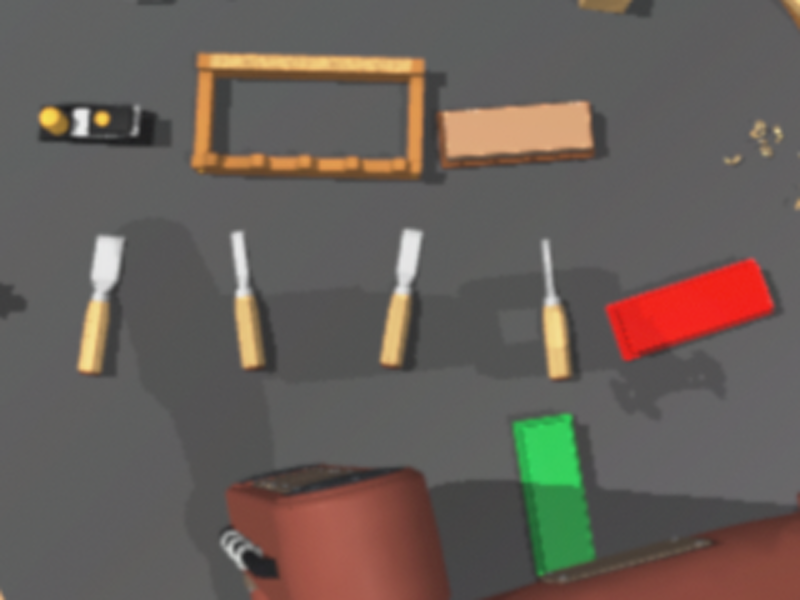

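View pics/scene0.png

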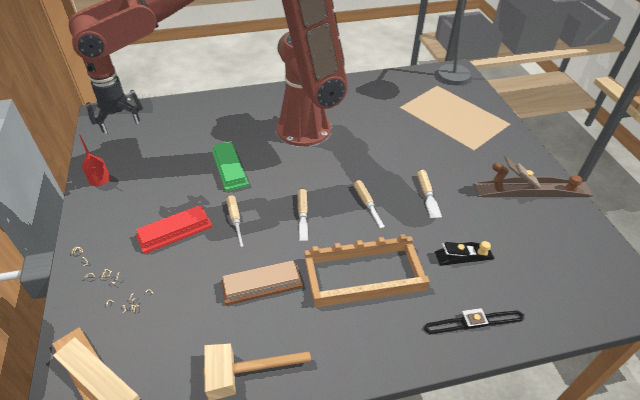

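The top view shows, left to right in raw columns, d (210), b (270), c (331) and a (394), with the rest at (294,136). The brown oilstone is to its right, on the -y side (405,144 on average); the red and green blocks are look-alikes. The widest therefore goes in the -y notch. Next: coarse positions, then wrist views.

```bash
cat > h.py <<'E'
from station import *
import cv2, numpy as np
from scipy.spatial.transform import Rotation as Rn
def cam(n):
    c=get_calibration(n); K=np.array([[c["fx"],0,c["cx"]],[0,c["fy"],c["cy"]],[0,0,1]])
    if n=="wrist":
        o=get_obs(); T=np.eye(4); T[:3,:3]=Rn.from_euler("xyz",o["ee_rot"],degrees=True).as_matrix(); T[:3,3]=o["tcp_pos"]
        W=T@c["mount"]; R=W[:3,:3].T; t=-R@W[:3,3]
    else: R,t=np.array(c["R"]),np.array(c["t"])
    return K,np.array(c["D"]),R,t
def p2w(C,px,z):
    K,D,R,t=C; u=cv2.undistortPoints(np.asarray(px,float).reshape(-1,1,2),K,D).reshape(-1,2)
    d=np.c_[u,np.ones(len(u))]@R; o=-R.T@t
    return o+d*((z-o[2])/d[:,2])[:,None]
def w2p(C,X):
    K,D,R,t=C; return cv2.projectPoints(np.asarray(X,float).reshape(-1,3),cv2.Rodrigues(R)[0],t,K,D)[0].reshape(-1,2)
def axis(P):
    m=P[:,:2].mean(0); v=np.linalg.svd(P[:,:2]-m,full_matrices=False)[2][0]; v*=np.sign(v[0])
    s=(P[:,:2]-m)@v; w=(P[:,:2]-m)@[-v[1],v[0]]
    return m,v,s,w
E
python3 - <<'E'
from h import *
get_image("top"); C=cam("top")
for n in ("chisel_a","rest","oilstone","block_plane"):
    for r in regions_of(n,"top"):
        ys,xs=np.nonzero(r["region"]); z=12 if n=="chisel_a" else 40
        P=p2w(C,np.c_[xs,ys],z); m,v,s,w=axis(P)
        print(n,round(r["score"],2),np.round(r["extent"]),len(xs),m.round(1),np.degrees(np.arctan2(v[1],v[0])).round(1),np.ptp(s).round(),np.ptp(w).round())
print(p2w(C,np.array([[205,68],[418,68],[198,165],[418,170]])/2.5+[170,90],50).round(0))
E
```

```text
chisel_a 0.65 [332. 208.  20.  57.] 414 [440.  -96.9] -10.7 196.0 28.0
chisel_a 0.61 [208. 214.  20.  55.] 487 [446.3 325.6] -9.0 195.0 37.0
chisel_a 0.6 [268. 211.  13.  53.] 366 [433.4 119.4] 6.8 193.0 31.0
chisel_a 0.53 [394. 213.  13.  56.] 325 [ 397.9 -308.9] 4.1 193.0 30.0
rest 0.79 [292. 137.  92.  53.] 2087 [703.8  28.2] 85.7 324.0 180.0
rest 0.45 [212. 212.  15.  53.] 535 [446.9 317.4] -8.5 191.0 43.0
oilstone 0.98 [448. 211.  64.  39.] 1336 [ 416.2 -489. ] -73.8 210.0 76.0
oilstone 0.91 [393. 288.  31.  66.] 1562 [ 173.8 -293.2] 5.8 208.0 90.0
oilstone 0.8 [376. 145.  64.  28.] 1327 [ 664.  -260.1] -86.9 212.0 80.0
block_plane 0.65 [210. 139.  43.  16.] 688 [696.  324.5] 84.6 162.0 58.0
[[ 769.  169.   50.]
 [ 760. -129.   50.]
 [ 631.  179.   50.]
 [ 615. -125.   50.]]
```

```bash
cat >> h.py <<'E'
def look(n,x,y,z,yaw=0):
    goto([x,y,z],[180,0,yaw]); wait(.15); C=cam("wrist"); im=get_image("wrist"); cv2.imwrite(f"pics/{n}.png",im[:,:,::-1])
    np.savez(f"pics/{n}.npz",K=C[0],D=C[1],R=C[2],t=C[3]); return C,im
def load(n):
    f=np.load(f"pics/{n}.npz"); return f["K"],f["D"],f["R"],f["t"]
E
python3 - <<'E'
from h import *
for k,x,y in (("a",398,-309),("c",440,-97),("b",433,119),("d",446,325)):
    C,im=look("w_"+k,x-25,y,170); print(k,get_obs()["t"])
    for r in regions_of("chisel_a","wrist")[:2]:
        ys,xs=np.nonzero(r["region"]); np.save(f"pics/m_{k}.npy",r["region"]) if r is not None else 0
        P=p2w(C,np.c_[xs,ys],12); m,v,s,w=axis(P)
        print(round(r["score"],2),np.round(r["extent"]),len(xs),m.round(1),np.degrees(np.arctan2(v[1],v[0])).round(1),np.ptp(s).round(),np.ptp(w).round())
look("w_rest",670,25,300); print(get_obs()["t"])
E
python3 - <<'E'
import cv2,numpy as np
t=[cv2.imread(f"pics/w_{k}.png")[:,120:520] for k in "acbd"]
cv2.imwrite("pics/m1.png",cv2.resize(np.vstack([np.hstack(t[:2]),np.hstack(t[2:])]),(600,600)))
E
```

```text
a 2.2667
0.94 [ 51. 115.  56. 228.] 8333 [431.2 -94.2] -15.3 190.0 39.0
0.79 [320. 126.  39. 252.] 5940 [ 400. -308.] 3.1 197.0 29.0
c 3.3833
0.98 [ 62. 149.  85. 244.] 7466 [433.8 120.5] 2.8 204.0 41.0
0.71 [321. 150.  81. 254.] 8139 [446.1 -97.4] -10.4 204.0 30.0
b 4.5
0.89 [ 65. 142.  49. 245.] 9764 [451.2 325.3] -11.5 208.0 40.0
0.82 [579. 144. 102. 247.] 8114 [440.1 -95.9] -5.9 201.0 40.0
d 5.5917
0.75 [565. 153.  45. 244.] 7343 [434.4 119.8] 11.5 209.0 39.0
0.73 [323. 155.  71. 250.] 9452 [456.8 325.7] -6.9 205.0 37.0
7.3583
```

View pics/m1.png

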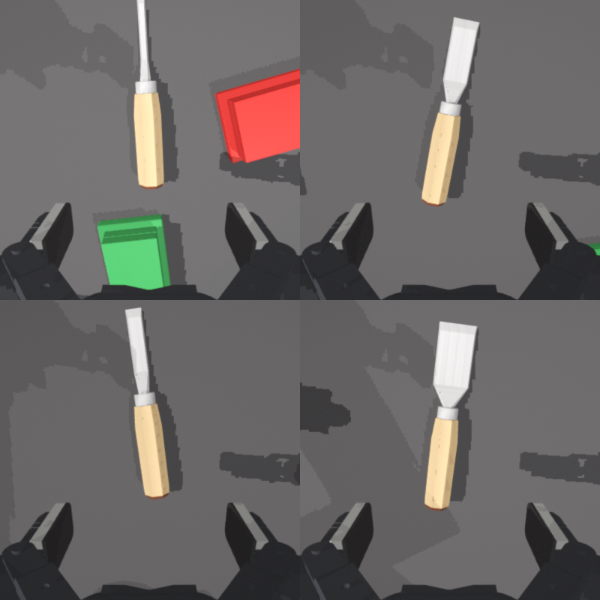

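View pics/w_rest.png

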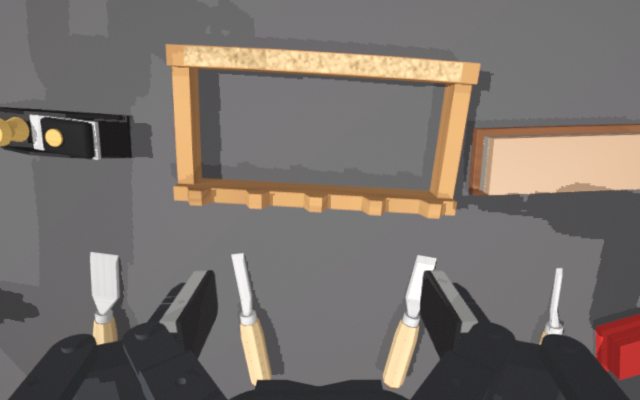

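The wrist views show all four chisels whole or nearly so (a's tip touches the top edge), upright at the image centre. The rest's far rail runs from (168,45) to (479,64) and the notched rail from (175,192) to (456,208). I'll enlarge that view to pick rest points, and segment the chisels.

```bash
cat > seg.py <<'E'
from h import *
def chis(k,n=None):
    n=n or "w_"+k; im=cv2.imread(f"pics/{n}.png"); C=load(n)
    hsv=cv2.cvtColor(im,cv2.COLOR_BGR2HSV)
    wood=((hsv[...,0]>8)&(hsv[...,0]<32)&(hsv[...,1]>60)&(hsv[...,2]>110)).astype(np.uint8)
    steel=((hsv[...,1]<40)&(hsv[...,2]>150)).astype(np.uint8)
    lab=cv2.connectedComponents(wood|steel)[1]
    l=np.bincount(lab[80:250,290:350][(wood|steel)[80:250,290:350]>0]).argmax()
    out=[]
    for m,z in ((wood,15),(steel,4)):
        ys,xs=np.nonzero((lab==l)&(m>0)); P=p2w(C,np.c_[xs,ys],z)[:,:2]; out.append(P)
    Pw,Ps=out
    m,v,s,w=axis(np.vstack(out)); 
    def centres(P):
        s=(P-m)@v; w=(P-m)@[-v[1],v[0]]; c=[]
        for a in np.arange(s.min()+3,s.max()-3,3):
            q=w[(s>=a)&(s<a+3)]
            if len(q)>8: c.append((a+1.5,(q.max()+q.min())/2,np.ptp(q)))
        return np.array(c),s.min(),s.max()
    cw,b,_=centres(Pw); cs,_,t=centres(Ps)
    A=np.vstack([cw,cs]); f=np.polyfit(A[:,0],A[:,1],1); fw=np.polyfit(cw[:,0],cw[:,1],1)
    a0=np.arctan2(v[1],v[0]); g=lambda f:np.degrees(a0+np.arctan(f[0])).round(2)
    def org(s): return m+v*s+np.array([-v[1],v[0]])*np.polyval(f,s)
    print(k,"len",round(t-b,1),"yaw all/handle",g(f),g(fw),"width h/b",np.median(cw[:,2]).round(1),np.median(cs[-12:,2]).round(1),"res",np.std(A[:,1]-np.polyval(f,A[:,0])).round(2),"from butt",org(b+68).round(1),"from tip",org(t-130).round(1))
    return (*org(b+68),g(f))
if __name__=="__main__":
    for k in "acbd": chis(k)
    a=cv2.imread("pics/w_rest.png")[30:230,160:480]; cv2.imwrite("pics/r1.png",cv2.resize(a,(800,500),interpolation=cv2.INTER_CUBIC))
E
python3 seg.py
```

```text
a len 196.5 yaw all/handle 3.19 3.07 width h/b 28.8 7.6 res 0.17 from butt [ 388.9 -308.4] from tip [ 387.4 -308.5]
c len 203.0 yaw all/handle -10.42 -10.48 width h/b 29.1 25.4 res 0.12 from butt [408.6 -90.4] from tip [413.6 -91.3]
b len 202.3 yaw all/handle 7.41 7.22 width h/b 29.1 15.0 res 0.26 from butt [411.5 117.6] from tip [415.8 118.2]
d len 204.4 yaw all/handle -6.99 -7.03 width h/b 29.0 37.2 res 0.15 from butt [408.2 331.8] from tip [414.5 331. ]
```

View pics/r1.png

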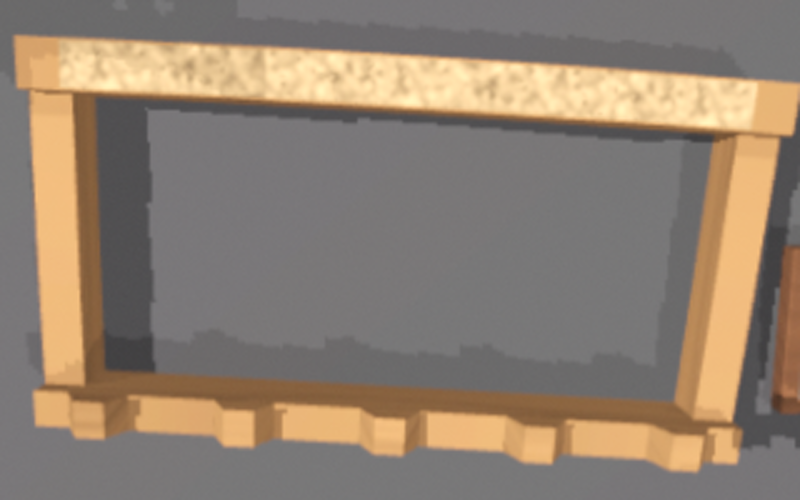

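```bash
cat > rest.py <<'E'
from h import *
from scipy.optimize import least_squares
px=np.array([(14,36),(798,84),(18,88),(793,135),(90,438),(238,445),(388,454),(532,462),(685,470),(35,424),(737,463)])/2.5+[160,30]-.3
M=np.array([(155,159,43),(155,-159,43),(135,159,43),(135,-159,43)]+[(-8,y,58) for y in (130,65,0,-65,-130)]+[(-8,159,44),(-8,-159,44)],float)
C=load("w_rest")
def W(p):
    return M@Rn.from_euler("z",p[2],degrees=True).as_matrix().T+[p[0],p[1],0]
f=least_squares(lambda p:(w2p(C,W(p))-px).ravel(),[625,25,-3],loss="soft_l1")
print(f.x.round(2)); print((w2p(C,W(f.x))-px).round(1).tolist())
im=cv2.imread("pics/top0.png"); Ct=cam("top")
im=cv2.resize(im[100:180,230:360],None,fx=6,fy=6,interpolation=cv2.INTER_CUBIC)
for q in (w2p(Ct,W(f.x))-[230,100]+.5)*6: cv2.circle(im,tuple(int(a) for a in q),4,(255,0,0),1)
cv2.imwrite("pics/topov.png",im)
E
python3 rest.py
```

```text
[631.34  31.18  -3.13]
[[0.2, -0.1], [0.9, -0.1], [-0.4, 0.0], [-0.4, -0.1], [-0.2, -0.2], [0.1, 0.3], [-0.2, -0.0], [1.7, -0.0], [-0.9, -0.0], [0.4, 0.3], [-0.5, -0.0]]
```

View pics/topov.png

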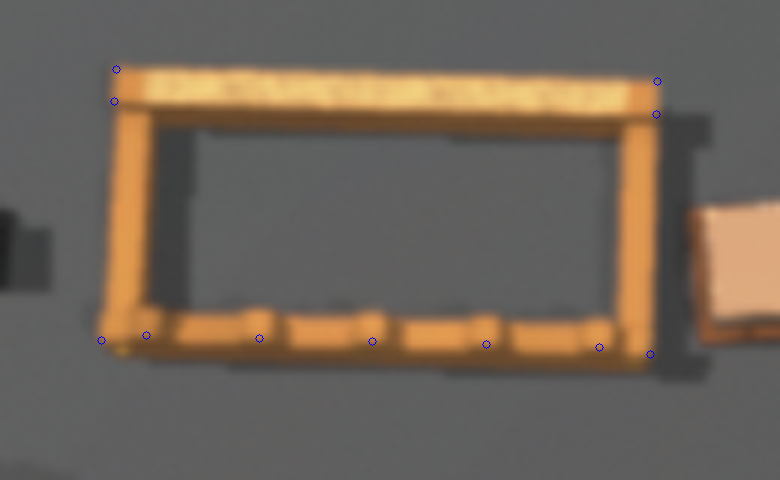

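Residuals are under 1 px in the wrist view, and the independent top view agrees to about 1 px, so the rest is at (631.3, 31.2, yaw -3.1°). Butt-based origins sit about 5 mm short because the camera sees the butt's top edge, so I'll use tip-based ones and look again at a. Then I'll do a first.

```bash
cat > pp.py <<'E'
from h import *
REST=np.array([631.3,31.2]); RY=-3.13
def place(k,x,y,yaw,yn):
    c,s=np.cos(np.radians(yaw)),np.sin(np.radians(yaw)); x+=.5*c; y+=.5*s
    grip(65,60); goto([x,y,110],[180,0,yaw]); move_l([x,y,22],speed=120); wait(.2); grip(0,60); wait(.2)
    o=get_obs(); print(k,"grip",round(o["grip_width"],1),round(o["grip_force"],1),o["tcp_pos"].round(1))
    move_l([x,y,160],speed=150)
    print("lifted",round(get_obs()["grip_width"],1),get_obs()["wrist_force"].round(1))
    c,s=np.cos(np.radians(RY)),np.sin(np.radians(RY)); T=REST+[c*45-s*yn,s*45+c*yn]
    goto([*T,160],[180,0,RY]); move_l([*T,76],speed=100); wait(.2); f0=get_obs()["wrist_force"]
    move_l([*T,66],speed=30)
    for z in (65,64.5,64):
        move_l([*T,z],speed=10); wait(.1); f=get_obs()["wrist_force"]-f0; print(z,f.round(1))
        if f[2]>4: break
    grip(36); wait(.2); move_l([*T,z+3],speed=20); move_l([*T,150],speed=150); print("t",get_obs()["t"])
E
python3 - <<'E'
from pp import *; from seg import chis
look("w_a2",402,-309,170); x,y,yaw=chis("a","w_a2")
E
```

```text
a len 204.3 yaw all/handle 3.16 3.11 width h/b 28.8 7.7 res 0.15 from butt [ 386.7 -308.5] from tip [ 393.  -308.2]
```

Tip-based (393.0, -308.2) matches my expectation. Placing a.

Run:
```python
from pp import *
place("a",393.0,-308.2,3.15,97.5)
look("p_a",655,115,200)
```

```text
a grip 26.6 60.3 [ 393.6 -308.3   22.4]
lifted 26.8 [-0.1 -0.  -0.7]
65 [ 0.3 -0.5 -0.6]
64.5 [ 0.8 -0.1 -0.3]
64 [-1.4 -0.5  1.3]
t 18.7333
```

View pics/p_a.png

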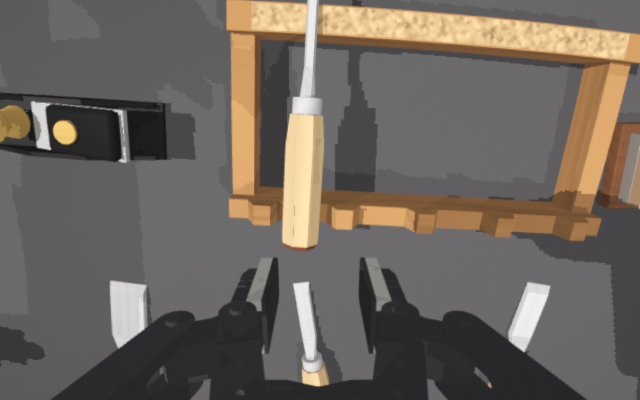

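a lies in the +y notch with its blade on the plain rail and butt at (299,247). I'll check the numbers and carry on with the other three, adding one 0.5 mm step before release.

```bash
sed -i 's/(65,64.5,64)/(65,64.5,64,63.6)/' pp.py
python3 - <<'E'
from pp import *
C=load("p_a"); R=Rn.from_euler("z",RY,degrees=True).as_matrix()
q=(p2w(C,[(299,245)],69)-[*REST,0])@R; print("butt in rest",q.round(1))
q=(p2w(C,[(313,0)],45)-[*REST,0])@R; print("blade",q.round(1))
place("b",415.8,118.2,7.4,32.5)
place("c",413.6,-91.3,-10.45,-32.5)
place("d",414.5,331.0,-7.0,-97.5)
look("p_all",660,31,300)
E
```

```text
butt in rest [[-19.  99.  69.]]
blade [[157.1  97.4  45. ]]
b grip 26.4 59.9 [416.5 118.3  22.5]
lifted 26.8 [-0.8  0.2 -2. ]
65 [ 0.1 -0.7  0.5]
64.5 [ 0.5 -0.9  0.7]
64 [-0.8  0.4  2.7]
63.6 [-1.9 -0.5  7. ]
t 29.025
c grip 26.4 60.0 [414.3 -91.5  22.5]
lifted 26.4 [-0.7  0.3 -1.7]
65 [ 0.8 -0.8  1. ]
64.5 [-0.4 -0.1  1.8]
64 [-0.9  0.   3.9]
63.6 [-1.9 -0.3  8.2]
t 38.975
d grip 26.5 60.3 [415.1 331.   22.5]
lifted 26.3 [-0.6 -1.  -2.7]
65 [-0.2 -0.6 -0.6]
64.5 [-0.1 -0.5 -0.1]
64 [-1.7 -0.1  4.4]
t 49.625
```

View pics/p_all.png

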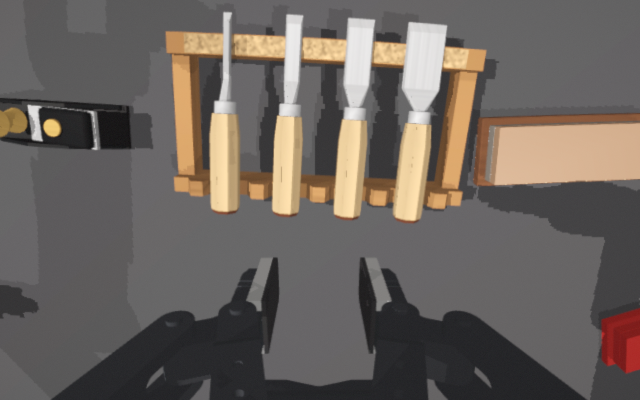

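All four are seated in order, a b c d from left to right, with tips at rows 13–26 and butts at rows 212–221. Now to measure tips, butts and squareness.

Run:
```python
from pp import *
R=Rn.from_euler("z",RY,degrees=True).as_matrix(); C=load("p_all"); im=cv2.imread("pics/p_all.png")
print("expected tip 175, butt -23; y 97.5 32.5 -32.5 -97.5")
for n,t,b in (("a",(227.5,13),(225,211)),("b",(294.5,16),(286,213)),("c",(361,20),(348,216)),("d",(427.5,25),(408,219))):
    f=lambda p,z:((p2w(C,[p],z)-[*REST,0])@R)[0,:2].round(1)
    T,B=f(t,43),f(b,68); print(n,T,B,"yaw",np.degrees(np.arctan2(*(T-B)[::-1])).round(1), "model px",w2p(C,[R@[175,T[1],43]+[*REST,0],R@[-23,T[1],69]+[*REST,0]]).round(1).tolist())
a=im[0:230,160:490]; cv2.imwrite("pics/pz.png",cv2.resize(a,(792,552),interpolation=cv2.INTER_CUBIC))
```

```text
expected tip 175, butt -23; y 97.5 32.5 -32.5 -97.5
a [173.5  97.1] [-20.3  97.1] yaw 0.0 model px [[227.5, 11.3], [224.9, 213.7]]
b [173.7  32.3] [-19.1  32.9] yaw -0.2 model px [[294.5, 14.5], [286.4, 216.9]]
c [173.6 -32.1] [-18.9 -32.4] yaw 0.1 model px [[361.1, 18.5], [347.5, 220.0]]
d [173.4 -97.4] [-18.9 -96.2] yaw -0.4 model px [[427.7, 23.2], [408.8, 223.0]]
```

View pics/pz.png

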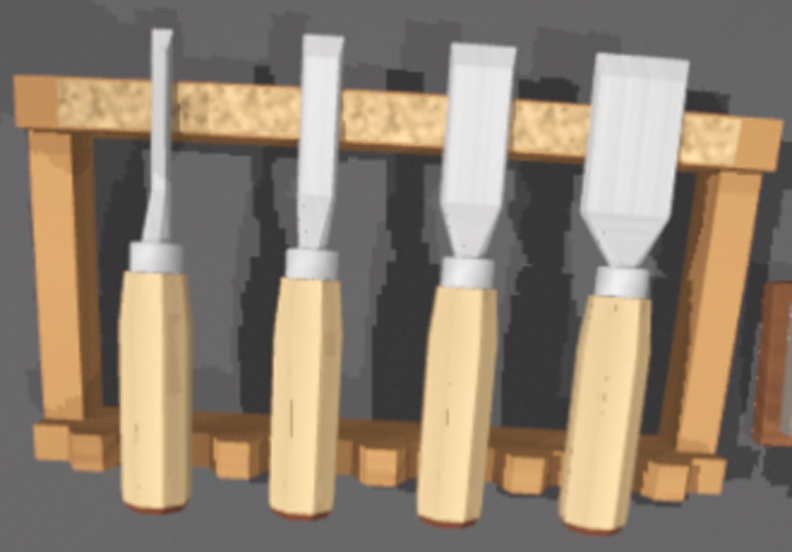

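The tips are within 1.6 mm of nominal, the chisels are square within 0.4°, and the butts stand out about 15 mm. The gripper is clear, so I'm handing in.

```bash
python3 -c "
from station import *
print(sign_off(), get_obs()['t'])"
```

```text
the job is handed in; nothing more can be done
the job is handed in; nothing more can be done
```

All four chisels are on the rest, widest nearest the oilstone and narrowest farthest from it, blades on the plain rail and butts about 15 mm out past the notched rail; the job was handed in at about 50 s of the 104 s allowed, and the judge's result was not shown.

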